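# Refit the hob knob and hold it pressed in

## Robot

A 6-joint arm with a two-finger parallel gripper is mounted at the origin on the work surface. World frame = base frame: x ahead of the robot, y to its left, z up, the work surface at z = 0. Lengths are in mm, angles in rad, forces in N, time in s.
With the tool pointing down it reaches from about 275 to 1000 mm from the base axis. Payload 8.4 kg.
Tool frame: the origin (TCP) lies at the very end of the fingers, on their centre line; the grasp point (between the pads) lies 19 mm behind it; z points along the fingers, y is the direction in which the jaws open and shut (so a half turn about z gives the same grasp; the last joint's range is limited). The gripper opens to 85 mm and grips with 20 to 120 N. Pads are 22 mm wide; open, the fingers measure 114 mm over their backs; the gripper's body (76 mm by 85 mm) begins 54 mm behind the grasp point. The pads swing forward as they close: fully open they stand 13 mm farther back than shut.
Start: joints at [1.247, 0.353, 1.633, -0, 1.155, -0.002], TCP at [197.67, 592.92, 231.281] pointing down, gripper open.
Joint ranges: [-2.63, 2.63], [-0.92, 2.1], [0.06, 2.66], [-1.3, 4.44], [0, 2.69], [-3.02, 3.02]. Speed limits (rad/s): [2.22, 2.22, 2.79, 3.14, 3.14, 3.14].

## Interface

Orientations are given as [roll, pitch, yaw] about the fixed x, y, z axes, in that order (R = Rz(yaw) Ry(pitch) Rx(roll)).
In Python, from rig import sense, grab_frame, get_calibration, sign_off, boxes_of, trace gives the robot as it stands.
- The arm moves only by the tool servo_tool, never from a script. Its argument "rows" is a list of rows, each a list of 3 entries, a list of its own where there are three numbers: the finger opening in mm, from 0 to 85.4, then the shift along the tool's x, y, z in mm, then the turn, a rotation vector about the tool's x, y, z in degrees. A call has 1 to 8 rows; each row shifts and turns the commanded pose from where the row before left it, along the tool's axes as they then stand; what a row does not reach is not made up. A row lasts 1/8 s, in which the tool goes at most 62.5 mm and 10.7 degrees, less where a joint would pass 70% of its speed; a pose out of reach is approached as far as the arm can. A call is refused whole if a number of a shift passes 62.5 or a number of a turn 10.7, either way. A call with a gripper value outside its range is refused whole. The fingers move at their own pace and stop on an object; "force" is the grip in N (left out, the last holds). Time passes only in rows, so rows that do not move let the fingers close. It gives the time, the measured TCP pose, the force and the opening at its end, in the units of the state.
- sense(): the state, without advancing time (a new reading comes with each control period).
- grab_frame(name): name is "scene" or "top" or "wrist"; returns the picture (420x560x3 uint8, blue, green, red); there is no depth.
- get_calibration(name): a dict with "intrinsics" (3x3 intrinsics, pixels), "world_to_cam" (4x4, takes a point from world to camera coordinates). Camera axes: x right, y down, z forward; pixel columns grow to the right and rows downward; lengths in mm; the calibration is good to about 2 mm. A picture is of the moment at which its call begins: read the wrist's pose just before it. get_calibration takes no time and is no camera call; for the wrist camera it gives the pose at the moment of the call.
- sign_off(): hands the job in, once; it reports no verdict.
Trained networks look in the newest picture that a camera, given by its name, has taken for a name from the list of things; names that differ only in an ending like _2 or _b are one class to them, and where a whole thing is asked for, a point or a joint stands for the part that bears it (a point fixed in the world has none). Each returns a list of dicts, best first, with "conf" (0 to 1); they miss things now and then, are a little off and sometimes report something else, mostly with a low value. They report only what shows in the picture. A call takes as long as a camera call.
- boxes_of(camera, thing): "centre" ([x, y, z] in mm, in the coordinates of the camera as it stood for that picture, good to about 4 mm: the middle of the surface that is visible of it).
- trace(camera, thing): "mask" (420x560 bool, what is visible of it).
The state is a dict: "clock": time; "qpos": joint angles; "qvel": joint speeds; "joint_efforts": joint torques, N m; "eef_pos": TCP position; "tcp_rot": TCP orientation; "contact_force": force on the tool from outside, world axes, zero at the start; "wrist_torque": the same for the moment, N m; "opening": opening from 0.0 (shut) to 1.0 (fully open).
Only numpy, scipy, OpenCV 4.12 (cv2) and the standard library are available. Lean on these libraries where they do the work, as an engineer would, in place of code of your own. Each camera call takes 0.05 s, during which the arm holds its last target. There are 200 camera calls.

## Task

One of the hob's two controls has lost its knob: lift the upside-down steel cup off the bare valve stem and stand it, still mouth down, on the white cutting board. Then pick up the loose knob, turn it so that the flat in its bore matches the flat on the stem, push it fully home and press knob and stem down to the end of the stem's spring travel, as for lighting the burner. Finish while still holding the knob pressed in - do not let go - and leave everything else on the counter where it is.

Things in the scene. Friction and masses are not known exactly. Their poses are not given: they have to be found in the camera images.
- cup_mid (a point): Small round steel cup standing mouth down over the bare valve stem; 60 mm tall, 56 mm across at its lower rim (the mouth), 52 mm across at the top, walls 3 mm, 80 g. The point is on its axis, half-way up (30 mm above the rim it stands on); z is up.
- board: White plastic cutting board fixed flat on the counter, 300 mm (its x) by 190 mm (its y), 12 mm thick; origin at the centre of its underside. A kitchen knife lies across it about 100 mm beyond its centre (+x); the middle and the half towards the robot are free.
- knob_mid (a point): Loose grey cooker knob, bore down on the counter, 70 g: a round skirt 48 mm across, 17 mm high; on it a grip bar 16 mm thick (its y), from 17 to 42 mm above the underside, running along its x from a square end at -24 mm to a pointed nose at +34 mm (parallel-sided up to +14 mm), white line on top at the nose. The point is on the axis, 21 mm above the underside; x points to the nose, z up.
- knob_nose (a point): The tip of the knob's nose, 34 mm from knob_mid along the knob's +x, at the same height. The knob's bore, centred underneath, is a D hole 15.8 mm across and 14 mm deep with a chamfered mouth; its flat lies 2.7 mm from the axis on the nose's side (+x).
- stem_top (a point): Centre of the top face of the bare brass valve stem on the hob's front deck (under the cup at first): an upright D-shaft 14 mm in diameter, end tapered, standing 23 mm out of its bezel. Its flat, 2 mm from the axis, faces its +x; z is up. Knob fully home: its bore's end rests on this face, knob_mid 7 mm above it, nose on the flat's side. The point sinks with the stem.
- stem (a joint): How far the stem is pressed down: 0 at rest, 0.007 m at its stop; spring-loaded, about 4 N to start and 9 N at the stop. It springs back when released and does not turn.
- hob: Steel two-burner table hob, 380 mm (x) by 360 mm (y), deck 70 mm high, fixed; origin at the centre of its underside. The two controls stand on its front deck 135 mm towards the robot (-x) from its centre, 80 mm to either side, each on a black bezel 68 mm across, 2 mm thick; burner grates up to 103 mm high cover the rest.
- twin: The hob's other control with its knob already fitted (same shape as the loose one, fixed; its underside is 11 mm above the deck, its top 53 mm); origin on the deck below it. Not to be used.
- knife_mid (a point): Kitchen knife lying across the cutting board (200 mm long along its y, 14 mm high); point at its middle. Leave it.
- sauce_mid (a point): Yellow squeeze bottle, 56 mm across, 150 mm tall, standing on the counter; point half-way up. Leave it.
- shaker_mid (a point): Steel shaker, 44 mm across, 78 mm tall; point half-way up. Leave it.
- onion_mid (a point): Onion, 70 mm across, 72 mm tall, on the counter in front of the hob; point half-way up. Leave it.
- spoon_mid (a point): Wooden spoon, 240 mm long, lying in front of the hob; point near its middle. Leave it.
- bowl_mid (a point): Steel bowl, 120 mm across, 50 mm high; point half-way up its axis. Leave it.
- tub_mid (a point): Round white tub with lid, 68 mm across, 60 mm tall; point half-way up. Leave it.

How it is judged (in metres and radians):
On the way, in this order (a step that is already met when the one before it is completed fails the run):
1. the cup stands mouth down on the cutting board, let go (x of cup_mid in the frame of board between -0.15 and 0.15 m and y of cup_mid in the frame of board between -0.095 and 0.095 m and z of cup_mid in the frame of board between 0.036 and 0.048 m and angle between cup_mid's own z axis and vertical below 0.15 rad and contact force between the fingers and cup below 0.1 N and linear speed of cup below 0.03 m/s), for 0.2 s.
2. the knob is fully home on the stem, flat to flat (z of knob_mid in the frame of stem_top between 0.004 and 0.0095 m and x of knob_mid in the frame of stem_top between -0.004 and 0.004 m and y of knob_mid in the frame of stem_top between -0.004 and 0.004 m and x of knob_nose in the frame of stem_top above 0.02 m and y of knob_nose in the frame of stem_top between -0.012 and 0.012 m), for 0.1 s.
At the end, for the whole second after the job is handed in: For the last second: knob fully home (bore end within 2.5 mm of the stem's top, axis within 4 mm, nose where the flat faces, its tip within 12 mm sideways), stem pressed 4.5 mm or more of its 7 mm, fingers holding the knob, cup mouth down on the board (all of step 2 and x of cup_mid in the frame of board between -0.15 and 0.15 m and y of cup_mid in the frame of board between -0.095 and 0.095 m and z of cup_mid in the frame of board between 0.036 and 0.048 m and angle between cup_mid's own z axis and vertical below 0.15 rad and value of joint stem above 0.0045 m and contact force between the fingers and knob above 2 N and contact force between knob and stem above 2 N); the arm keeps its last pose, push and grip.
It fails at once if a bystander (knife, bottle, shaker, onion, spoon, bowl or tub) is moved more than 40 mm (distance of any of knife_mid, sauce_mid, shaker_mid, onion_mid, spoon_mid, bowl_mid, tub_mid from where it was at the start of the episode above 0.04 m).
It also fails if it takes over 64 s, if anything falls off the work surface, if the arm or the gripper's body presses on something with over 40 N, if the wrist force passes 120 N, or if a joint passes its speed limit or range.

## Working session

There is one attempt and no reset: what is moved stays moved. The work goes in short steps, Python scripts to look and compute and a tool call to move; the robot and the scene stay as the last step left them, time stands still between calls to the robot, and variables do not carry over. Pictures are saved under pics/ and viewed, about 8 in all and at most 12, crops included, and the job is handed in when it is done.

Besides the shell and the picture viewer there is one more tool, called as name(argument=value, ...), one argument or row to a line, values as JSON. servo_tool: Moves the arm, as the interface text tells. Its arguments: {"type":"object","properties":{"rows":{"type":"array","items":{"type":"array"}},"force":{"type":"number"}},"required":["rows"]}

```bash
mkdir -p pics; ls
cat > h.py <<'E'
import numpy as np, cv2
from rig import *
def w(cam,pc,T=None):
    T=get_calibration(cam)["world_to_cam"] if T is None else T
    T=np.array(T); return (np.linalg.inv(T)@np.r_[pc,1])[:3]
def ray(cam,px,z,T=None):
    c=get_calibration(cam); T=np.array(c["world_to_cam"]) if T is None else T; Ti=np.linalg.inv(T)
    d=Ti[:3,:3]@np.linalg.inv(np.array(c["intrinsics"]))@np.r_[px,1.]; o=Ti[:3,3]
    return o+d*(z-o[2])/d[2]
def proj(cam,p,T=None):
    c=get_calibration(cam); T=np.array(c["world_to_cam"]) if T is None else T
    q=np.array(c["intrinsics"])@(T@np.r_[p,1.])[:3]; return q[:2]/q[2]
E
python3 - <<'E'
from h import *
s=sense(); print(s)
for c in ["scene","top"]:
    im=grab_frame(c); cv2.imwrite(f"pics/{c}0.png",im)
    K=get_calibration(c); print(c,np.round(K["intrinsics"],1).tolist(),np.round(w(c,[0,0,0])))
    for t in ["cup_mid","knob_mid","board","hob","twin","stem_top","sauce_mid","shaker_mid","onion_mid","spoon_mid","bowl_mid","tub_mid","knife_mid"]:
        print(t,[(round(b["conf"],2),np.round(w(c,b["centre"])).tolist()) for b in boxes_of(c,t)[:2]])
E
```

```text
pics
{'clock': 0.0, 'qpos': array([ 1.24658723e+00,  3.53641673e-01,  1.63413428e+00, -2.47635160e-07,
        1.15520776e+00, -2.41284976e-03]), 'qvel': array([ 9.48813045e-05,  1.13728018e-03,  1.28667299e-03, -6.55204152e-05,
        1.18581733e-03,  1.12017919e-03]), 'joint_efforts': array([ 1.91891231e-03, -6.05252552e+01, -3.42063224e+01,  3.10851256e-04,
        9.49182606e-03,  9.47709452e-06]), 'eef_pos': array([197.52469802, 592.46187158, 230.56566825]), 'tcp_rot': array([-3.14020160e+00, -3.12999282e-06,  2.81979651e+00]), 'contact_force': array([ 0.88628246, -0.34649405, -0.08012148]), 'wrist_torque': array([-0.03502826, -0.01292659, -0.00225547]), 'opening': 0.9982583926554323}
scene [[497.5, 0.0, 273.7], [0.0, 497.5, 205.1], [0.0, 0.0, 1.0]] [1278. -344. 1006.]
cup_mid [(0.6, [569.0, 73.0, 124.0])]
knob_mid [(0.66, [557.0, -159.0, 24.0]), (0.6, [334.0, -389.0, 49.0])]
board [(0.72, [531.0, -362.0, 10.0])]
hob [(0.62, [755.0, 138.0, 73.0])]
twin [(0.68, [572.0, 233.0, 95.0])]
stem_top []
sauce_mid [(0.87, [752.0, -105.0, 92.0]), (0.73, [754.0, 138.0, 71.0])]
shaker_mid [
[... 229 characters left out ...]
)]
top [[495.0, 0.0, 278.9], [0.0, 495.0, 214.4], [0.0, 0.0, 1.0]] [ 240.   47. 1712.]
cup_mid [(0.63, [553.0, 81.0, 133.0])]
knob_mid [(0.64, [547.0, -149.0, 17.0])]
board [(0.68, [503.0, -357.0, 15.0])]
hob [(0.91, [697.0, 166.0, 73.0])]
twin [(0.83, [558.0, 241.0, 103.0])]
stem_top []
sauce_mid [(0.73, [723.0, -95.0, 101.0])]
shaker_mid [(0.65, [683.0, -177.0, 72.0]), (0.55, [555.0, 82.0, 134.0])]
onion_mid [(0.58, [309.0, -380.0, 56.0])]
spoon_mid [(0.91, [361.0, 312.0, 17.0]), (0.74, [545.0, -153.0, 19.0])]
bowl_mid [(0.8, [526.0, 496.0, 23.0]), (0.41, [542.0, -153.0, 21.0])]
tub_mid [(0.58, [307.0, -384.0, 60.0]), (0.33, [559.0, 241.0, 100.0])]
knife_mid [(0.93, [620.0, -345.0, 18.0])]
```

View pics/top0.png

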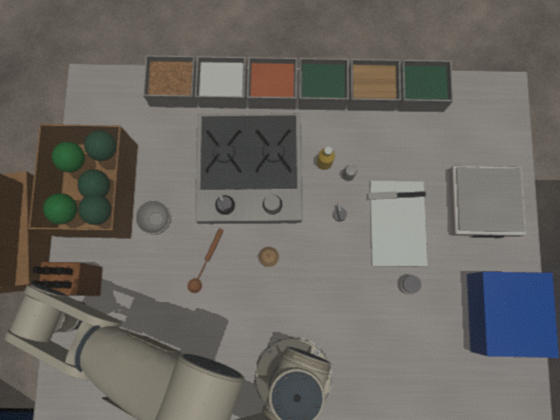

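View pics/scene0.png

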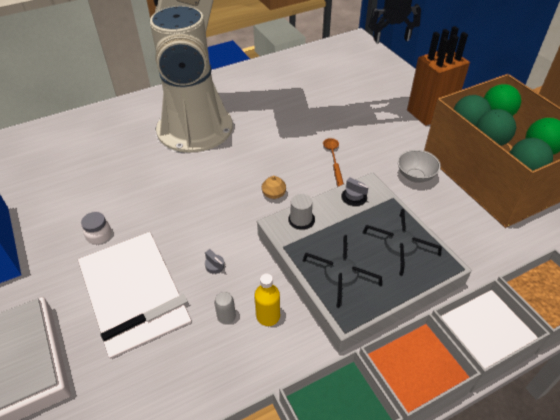

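Top view: cup at (272,204), loose knob (340,214), twin (225,204), board centre (398,223). The knife is at the board's far end, which agrees with the network's detections. I'm moving above the cup.

servo_tool(
  rows=[
    [85, [0, 0, 0], [0, 0, -9.2]],
    [85, [0, 0, 0], [0, 0, -9.2]],
    [85, [-33, -46, 0], [0, 0, 0]],
    [85, [-33, -46, 0], [0, 0, 0]],
    [85, [-33, -46, 0], [0, 0, 0]],
    [85, [-33, -46, 0], [0, 0, 0]],
    [85, [-33, -46, 0], [0, 0, 0]],
    [85, [-33, -46, 0], [0, 0, 0]],
  ],
  force=40,
)

```text
clock: 2.4
eef_pos: [396.4, 315.4, 231.6]
tcp_rot: [3.141, 0.001, 3.141]
contact_force: [0.7, 0.8, 0.0]
opening: 0.997
```

servo_tool(
  rows=[
    [85, [-33, -46, 0], [0, 0, 0]],
    [85, [-33, -46, 0], [0, 0, 0]],
    [85, [-33, -46, 0], [0, 0, 0]],
    [85, [-33, -46, 0], [0, 0, 0]],
    [85, [-30, -46, 0], [0, 0, 0]],
    [85, [0, 0, 0], [0, 0, 0]],
  ],
)

```text
clock: 3.15
eef_pos: [559.1, 83.7, 231.3]
tcp_rot: [-3.141, 0.001, 3.137]
contact_force: [-1.4, 0.3, -0.3]
opening: 0.993
```

Run:
```python
from h import *
s=sense(); print(s["clock"],s["eef_pos"],s["tcp_rot"],s["qpos"])
for c in ["wrist","top"]:
    im=grab_frame(c); cv2.imwrite(f"pics/{c}1.png",im)
    print(c,np.round(w(c,[0,0,0])))
    for t in ["cup_mid","hob","twin"]:
        print(t,[(round(b["conf"],2),np.round(w(c,b["centre"])).tolist()) for b in boxes_of(c,t)[:2]])
T=np.array(get_calibration("wrist")["world_to_cam"]); print(np.round(T,2).tolist())
m=trace("wrist","cup_mid")
if m:
    ys,xs=np.where(m[0]["mask"]); print(m[0]["conf"],xs.min(),xs.max(),ys.min(),ys.max())
    for r in range(ys.min(),ys.max()+1,12): 
        q=xs[ys==r]; print(r,q.min() if len(q) else 0,q.max() if len(q) else 0)
```

```text
3.15 [559.12604925  83.69793458 231.26843928] [-3.14103487e+00  9.20577819e-04  3.13701897e+00] [ 1.46355847e-01  2.60385550e-01  1.76351633e+00 -7.67589222e-04
  1.11686465e+00 -1.41953023e+00]
wrist [488.  85. 375.]
cup_mid [(0.66, [555.0, 233.0, 99.0]), (0.57, [556.0, 85.0, 134.0])]
hob [(0.59, [608.0, 149.0, 69.0]), (0.16, [557.0, 83.0, 133.0])]
twin [(0.55, [553.0, 233.0, 98.0]), (0.15, [543.0, -145.0, 28.0])]
top [ 240.   47. 1712.]
cup_mid [(0.75, [551.0, 77.0, 134.0]), (0.73, [616.0, -345.0, 18.0])]
hob [(0.77, [757.0, 222.0, 77.0])]
twin [(0.74, [559.0, 241.0, 103.0])]
[[-0.0, 1.0, -0.0, -86.4], [0.96, 0.0, 0.28, -571.95], [0.28, 0.0, -0.96, 225.87], [0.0, 0.0, 0.0, 1.0]]
0.74 21 85 152 211
152 60 62
164 22 81
176 28 85
188 34 82
200 42 69
```

View pics/wrist1.png

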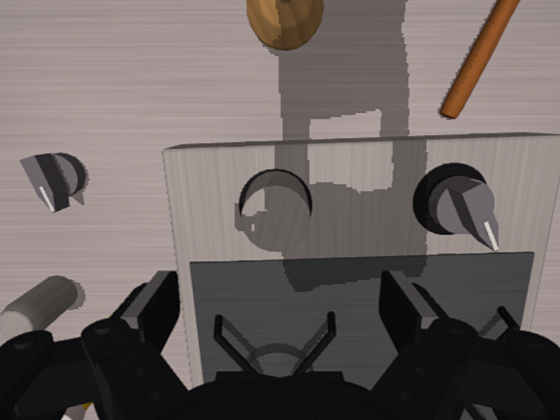

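The wrist view shows the cup top at about (276,212) px, the twin at (463,205) and the loose knob at (55,182). The loose knob's white line points down and slightly right.

Run:
```python
from h import *
c=get_calibration("wrist");print(np.round(c["intrinsics"],1).tolist())
im=cv2.imread("pics/wrist1.png")
print(ray("wrist",[276,212],132), proj("wrist",[559,84,132]),proj("wrist",[559,58,132]),proj("wrist",[559,110,132]),proj("wrist",[585,84,132]),proj("wrist",[533,84,132]))
# knob line
for p in [(41,187),(53,210)]: print(ray("wrist",p,42))
cv2.imwrite("pics/w1c.png",cv2.resize(np.hstack([im[130:280,200:350],im[130:280,0:150]]),None,fx=2.6,fy=2.6,interpolation=cv2.INTER_CUBIC))
```

```text
[[339.2, 0.0, 279.0], [0.0, 339.2, 215.7], [0.0, 0.0, 1.0]]
[554.31650978  84.6333694  132.        ] [275.16147231 218.04764039] [240.3355091  218.01542126] [309.98710279 218.07985921] [275.23770549 250.53308598] [275.08079283 183.66748016]
[ 553.47872226 -150.47313104   42.        ]
[ 577.2169124  -142.85279227   42.        ]
```

View pics/w1c.png

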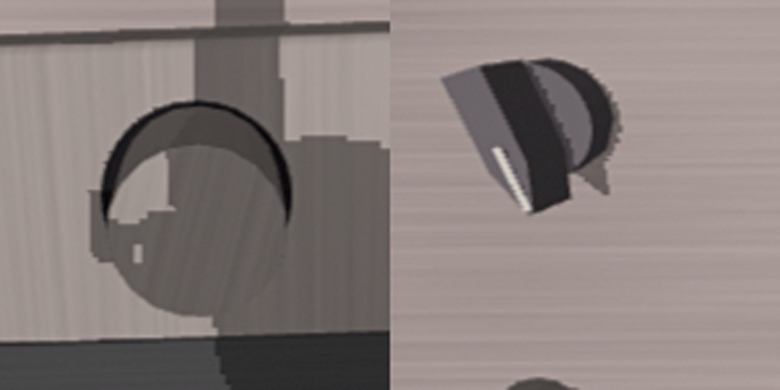

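servo_tool(
  rows=[
    [85, [0, 0, 45], [0, 0, 0]],
    [85, [0, 0, 45], [0, 0, 0]],
    [85, [0, 0, 30], [0, 0, 0]],
    [85, [0, 0, 13], [0, 0, 0]],
    [40, [0, 0, 0], [0, 0, 0]],
    [40, [0, 0, 0], [0, 0, 0]],
    [40, [0, 0, 0], [0, 0, 0]],
    [40, [0, 0, 0], [0, 0, 0]],
  ],
  force=40,
)

```text
clock: 4.6
eef_pos: [558.4, 86.9, 99.9]
tcp_rot: [3.141, 0.003, 3.141]
contact_force: [-0.4, -0.5, 8.5]
opening: 0.605
```

servo_tool(
  rows=[
    [40, [0, 0, 0], [0, 0, 0]],
    [40, [0, 0, 0], [0, 0, 0]],
  ],
)

```text
clock: 4.85
eef_pos: [558.4, 86.8, 99.9]
tcp_rot: [3.141, 0.003, 3.141]
contact_force: [-1.4, 0.5, 7.1]
opening: 0.597
```

servo_tool(
  rows=[
    [40, [0, 0, -10], [0, 0, 0]],
    [40, [0, 0, -25], [0, 0, 0]],
    [40, [0, 0, -40], [0, 0, 0]],
    [40, [0, 0, -40], [0, 0, 0]],
    [40, [0, -40, 0], [0, 0, 0]],
    [40, [0, -40, 0], [0, 0, 0]],
    [40, [0, -10, 0], [0, 0, 0]],
    [40, [0, 0, 0], [0, 0, 0]],
  ],
)

```text
clock: 5.85
eef_pos: [557.3, -3.5, 213.7]
tcp_rot: [3.141, 0.001, 3.139]
contact_force: [0.1, -0.1, -0.3]
opening: 0.604
```

Run:
```python
from h import *
s=sense(); print(s["clock"],s["eef_pos"],s["tcp_rot"],s["opening"])
T=np.array(get_calibration("wrist")["world_to_cam"]);np.save("T2.npy",T)
im=grab_frame("wrist"); cv2.imwrite("pics/w2.png",im)
for t in ["stem_top","knob_mid"]:
    print(t,[(round(b["conf"],2),np.round(w("wrist",b["centre"],T)).tolist()) for b in boxes_of("wrist",t)[:2]])
p=proj("wrist",[559,84,95]); print(p); x,y=p.astype(int)
a=im[max(0,y-50):y+50,max(0,x-50):x+50]; print(max(0,x-50),max(0,y-50),a.shape)
a=cv2.resize(a,(500,500),interpolation=cv2.INTER_CUBIC) if a.shape==(100,100,3) else a
k=cv2.resize(im[100:300,0:160],(400,500))
cv2.imwrite("pics/w2c.png",np.hstack([a,cv2.resize(im,(280,210))]) if 0 else a)
for c in ["top","scene"]:
    grab_frame(c); print(c,[(round(b["conf"],2),np.round(w(c,b["centre"])).tolist()) for b in boxes_of(c,"stem_top")[:2]],[(round(b["conf"],2),np.round(w(c,b["centre"])).tolist()) for b in boxes_of(c,"board")[:2]])
```

```text
5.85 [557.34590268  -3.53819772 213.72929158] [3.14125691e+00 5.00089590e-04 3.13947002e+00] 0.6043419318127062
stem_top [(0.88, [563.0, 79.0, 96.0])]
knob_mid [(0.79, [544.0, -142.0, 32.0])]
[387.73692325 211.04164526]
337 161 (100, 100, 3)
top [] [(0.6, [504.0, -356.0, 14.0])]
scene [(0.51, [569.0, 83.0, 87.0])] [(0.79, [533.0, -362.0, 11.0])]
```

View pics/w2c.png

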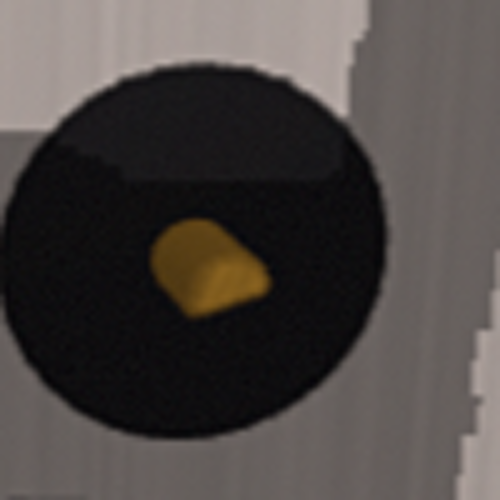

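The stem's D shows in the crop with its flat edge from about (192,318) to (270,290), so it faces +x and slightly +y. I'm carrying the cup to the board next.

Run:
```python
from h import *
T=np.load("T2.npy")
a=ray("wrist",[337+192/5,161+318/5],95,T);b=ray("wrist",[337+270/5,161+290/5],95,T);print(a,b)
d=b-a;print("flat normal deg",np.degrees(np.arctan2(-d[0],d[1])),"bezel",ray("wrist",[337+194.5/5,161+251/5],72,T))
for p in [(371,181),(426,180),(428,266),(373,266)]: print(np.round(ray("top",p,12)))
```

```text
[570.74198387  73.96244449  95.        ] [566.02935735  86.18297863  95.        ]
flat normal deg 21.088225127038708 bezel [565.78241577  80.29877352  72.        ]
[ 668. -266.   12.]
[ 676. -460.   12.]
[ 373. -457.   12.]
[ 369. -269.   12.]
```

servo_tool(
  rows=[
    [40, [7, -50, 0], [0, 0, 0]],
    [40, [9, -50, 0], [0, 0, 0]],
    [40, [9, -50, 0], [0, 0, 0]],
    [40, [9, -50, 0], [0, 0, 0]],
    [40, [9, -50, 0], [0, 0, 0]],
    [40, [9, -50, 0], [0, 0, 0]],
    [40, [9, -50, 0], [0, 0, 0]],
    [40, [0, 0, 0], [0, 0, 0]],
  ],
)

```text
clock: 7.3
eef_pos: [495.4, -356.3, 213.2]
tcp_rot: [-3.141, 0.0, 3.138]
contact_force: [0.3, 0.6, -0.9]
opening: 0.603
```

servo_tool(
  rows=[
    [40, [0, 0, 45], [0, 0, 0]],
    [40, [0, 0, 45], [0, 0, 0]],
    [40, [0, 0, 45], [0, 0, 0]],
    [40, [0, 0, 25], [0, 0, 0]],
    [40, [0, 0, 6], [0, 0, 0]],
    [40, [0, 0, 4], [0, 0, 0]],
    [40, [0, 0, 2], [0, 0, 0]],
    [40, [0, 0, 0], [0, 0, 0]],
  ],
)

```text
clock: 8.3
eef_pos: [496.5, -353.6, 42.1]
tcp_rot: [-3.141, 0.001, 3.141]
contact_force: [-0.4, 0.6, -0.5]
opening: 0.601
```

servo_tool(
  rows=[
    [40, [0, 0, 2], [0, 0, 0]],
    [40, [0, 0, 0], [0, 0, 0]],
    [85, [0, 0, 0], [0, 0, 0]],
    [85, [0, 0, 0], [0, 0, 0]],
    [85, [0, 0, 0], [0, 0, 0]],
    [85, [0, 0, -10], [0, 0, 0]],
    [85, [0, 0, -30], [0, 0, 0]],
    [85, [0, 0, -45], [0, 0, 0]],
  ],
)

```text
clock: 9.3
eef_pos: [495.3, -352.7, 124.7]
tcp_rot: [3.14, -0.002, 3.141]
contact_force: [0.7, -0.4, 0.3]
opening: 0.999
```

Run:
```python
from h import *
s=sense(); print(s["clock"],s["eef_pos"],s["tcp_rot"],s["opening"],s["contact_force"])
for c in ["wrist","scene","top"]:
    im=grab_frame(c); cv2.imwrite(f"pics/{c}3.png",im)
    for t in ["cup_mid","knob_mid","stem_top"]:
        print(c,t,[(round(b["conf"],2),np.round(w(c,b["centre"])).tolist()) for b in boxes_of(c,t)[:2]])
```

```text
9.3 [ 495.32910403 -352.7386411   124.65923022] [ 3.14023961e+00 -1.91078560e-03  3.14098378e+00] 0.9986448792534808 [ 0.70694492 -0.35071469  0.32905282]
wrist cup_mid [(0.89, [499.0, -355.0, 84.0])]
wrist knob_mid [(0.62, [546.0, -165.0, 32.0])]
wrist stem_top []
scene cup_mid [(0.97, [512.0, -354.0, 66.0])]
scene knob_mid [(0.9, [556.0, -160.0, 23.0])]
scene stem_top [(0.59, [569.0, 82.0, 88.0])]
top cup_mid []
top knob_mid [(0.69, [547.0, -151.0, 16.0])]
top stem_top []
```

servo_tool(
  rows=[
    [85, [0, 0, -45], [0, 0, -10]],
    [85, [0, 0, -45], [0, 0, -10]],
    [85, [-26.5, 48, 0], [0, 0, 0]],
    [85, [-26.5, 48, 0], [0, 0, 0]],
    [85, [-26.5, 48, 0], [0, 0, 0]],
    [85, [-26.5, 48, 0], [0, 0, 0]],
    [85, [-26.5, 48, 0], [0, 0, 0]],
    [85, [-26.5, 48, 0], [0, 0, 0]],
  ],
)

```text
clock: 10.9
eef_pos: [547.2, -26.5, 214.2]
tcp_rot: [-3.142, -0.0, -2.793]
contact_force: [1.1, 0.1, 0.7]
opening: 0.996
```

servo_tool(
  rows=[
    [85, [-26.5, 48, 0], [0, 0, 0]],
    [85, [-26.5, 48, 0], [0, 0, 0]],
    [85, [0, 0, 0], [0, 0, 0]],
    [85, [0, 0, 0], [0, 0, 0]],
  ],
)

```text
clock: 11.4
eef_pos: [563.9, 79.9, 213.9]
tcp_rot: [-3.141, -0.001, -2.792]
contact_force: [-0.0, -1.1, -0.1]
opening: 0.99
```

```bash
cat > look.py <<'E'
from h import *
import sys
tag,z=sys.argv[1],float(sys.argv[2]); thing=sys.argv[3]; h=int(sys.argv[4])
s=sense(); T=np.array(get_calibration("wrist")["world_to_cam"]);np.save(tag+"_T.npy",T)
im=grab_frame("wrist"); cv2.imwrite(f"pics/{tag}.png",im)
np.save(tag+"_s.npy",np.r_[s["eef_pos"],s["tcp_rot"]])
print(s["clock"],s["eef_pos"],s["tcp_rot"],s["qpos"][5])
b=boxes_of("wrist",thing); print([(round(q["conf"],2),np.round(w("wrist",q["centre"],T),1).tolist()) for q in b[:2]])
m=trace("wrist",thing)
for q in m[:2]:
    c=np.array(np.nonzero(q["mask"])[::-1]).T; print("mask",q["conf"],c.min(0),c.max(0),c.mean(0))
ctr=(c.min(0)+c.max(0))//2 if len(m) else proj("wrist",w("wrist",b[0]["centre"],T),T).astype(int)
x0,y0=max(0,ctr[0]-h),max(0,ctr[1]-h); a=im[y0:y0+2*h,x0:x0+2*h]; f=600/(2*h)
print("crop origin",x0,y0,"scale",f)
cv2.imwrite(f"pics/{tag}c.png",cv2.resize(a,None,fx=f,fy=f,interpolation=cv2.INTER_CUBIC))
E
python3 look.py stem 95 stem_top 30
```

```text
11.4 [563.9011127   79.93218666 213.86647407] [-3.14138971e+00 -9.58096675e-04 -2.79216478e+00] -1.781596902836289
[(0.49, [561.0, 83.2, 94.6])]
mask 0.65 [271 198] [287 213] [278.84210526 206.07692308]
crop origin 249 175 scale 10.0
```

View pics/stemc.png

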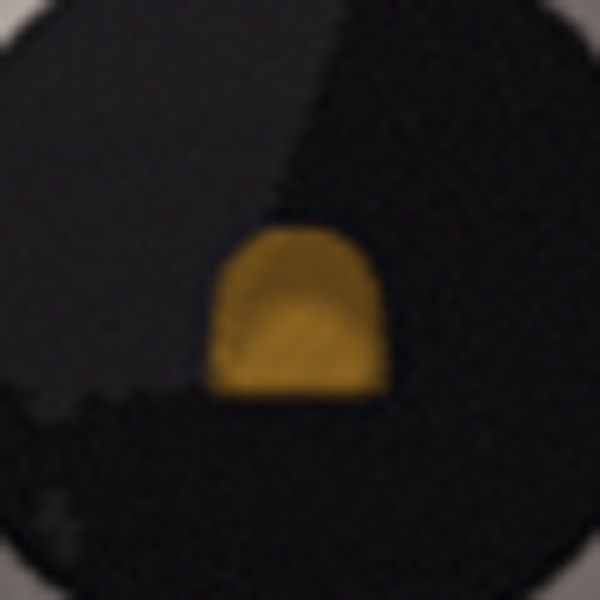

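The stem flat is almost horizontal in this tool frame, with the chord at crop row ~393, columns 207–388. The flat direction is therefore about 21°. I'm going to the knob next, keeping the same relative view.

servo_tool(
  rows=[
    [85, [19, -42.5, 0], [0, 0, 0]],
    [85, [19, -42.5, 0], [0, 0, 0]],
    [85, [19, -42.5, 0], [0, 0, 0]],
    [85, [19, -42.5, 20], [0, 0, 0]],
    [85, [19, -42.5, 33], [0, 0, 0]],
    [85, [0, 0, 0], [0, 0, 0]],
    [85, [0, 0, 0], [0, 0, 0]],
  ],
)

```text
clock: 12.42
eef_pos: [547.3, -152.8, 161.5]
tcp_rot: [3.141, 0.0, -2.795]
contact_force: [0.5, 0.5, 0.9]
opening: 0.997
```

```bash
python3 look.py knob 42 knob_mid 60
```

```text
12.425 [ 547.25738611 -152.79281066  161.51185824] [ 3.14134098e+00  1.06618093e-04 -2.79527966e+00] -2.1923541890306617
[(0.65, [676.3, -183.2, 58.0])]
mask 0.61 [250 171] [304 248] [277.08976261 202.40652819]
mask 0.2 [0 3] [ 96 100] [42.72048464 57.00929839]
crop origin 0 0 scale 5.0
```

View pics/knobc.png

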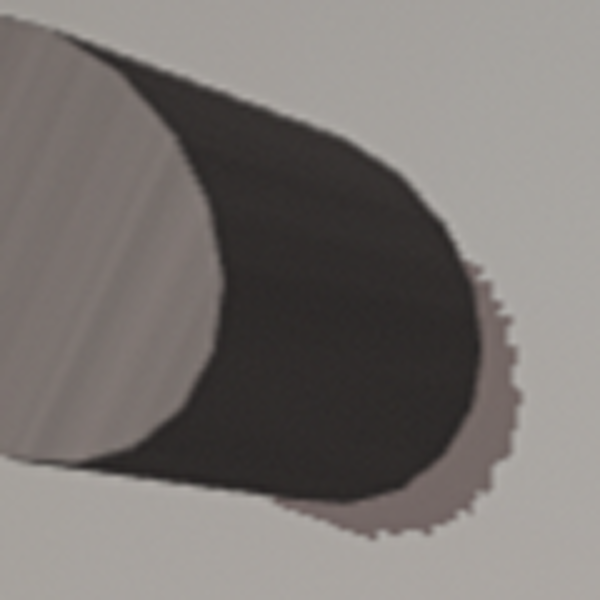

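The crop followed the second mask, which is the shaker. The knob mask is the first one, columns 250–304 and rows 171–248, so I'm re-cropping there.

Run:
```python
import cv2
im=cv2.imread("pics/knob.png"); cv2.imwrite("pics/knobc2.png",cv2.resize(im[160:260,227:327],(600,600),interpolation=cv2.INTER_CUBIC))
```

```text
(no output)
```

View pics/knobc2.png

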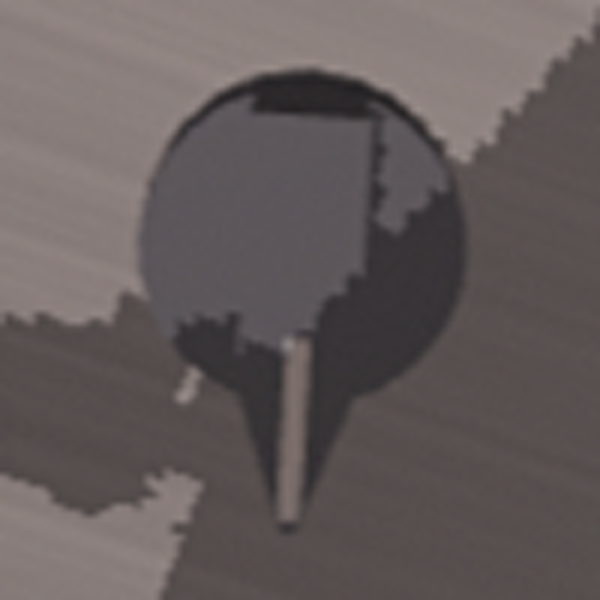

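Run:
```python
from h import *
from scipy.spatial.transform import Rotation as Ro
def tool(tag,p):
    s=np.load(tag+"_s.npy"); return Ro.from_euler("xyz",s[3:]).inv().apply(p-s[:3])
T=np.load("knob_T.npy"); f=lambda x,y,z=42:ray("wrist",[227+x/6,160+y/6],z,T)
n,t=f(287,530),f(310,113); d=n-t; ax=t+24/58*d
print("len",np.linalg.norm(d),"ang",np.degrees(np.arctan2(d[1],d[0])),"axis",ax,"tool",tool("knob",ax), "bar dir tool",tool("knob",n)-tool("knob",t))
print("skirt ctr",f(303.5,240,17))
T=np.load("stem_T.npy"); g=lambda x,y,z=95:ray("wrist",[249+x/10,175+y/10],z,T)
a,b=g(207,395),g(388,391); d=b-a; u=np.array([-d[1],d[0],0])/np.linalg.norm(d); u=u if u[0]>0 else -u
c=(a+b)/2-2*u; print("chord",np.linalg.norm(d),"ang",np.degrees(np.arctan2(u[1],u[0])),"stem",c,"tool",tool("stem",c))
```

```text
len 58.263256487834916 ang 16.708321270566454 axis [ 547.8235625  -155.04734945   42.        ] tool [  0.24544193  -2.34294442 119.51124688] bar dir tool [-5.81761205e+01 -3.18528302e+00  5.40097649e-03]
skirt ctr [ 546.64591783 -155.10931512   17.        ]
chord 14.554040673770166 ang 21.356538261297047 stem [566.32414772  79.7117285   95.        ] tool [ -2.31501639  -1.01256407 118.86451856]
```

servo_tool(
  rows=[
    [85, [0, -2.3, 40], [0, 0, 3.1]],
    [85, [0, 0, 45], [0, 0, 0]],
    [85, [0, 0, 35], [0, 0, 0]],
    [85, [0, 0, 15], [0, 0, 0]],
    [85, [0, 0, 5], [0, 0, 0]],
    [85, [0, 0, 0], [0, 0, 0]],
    [10, [0, 0, 0], [0, 0, 0]],
    [10, [0, 0, 0], [0, 0, 0]],
  ],
  force=70,
)

```text
clock: 13.58
eef_pos: [548.9, -154.5, 22.2]
tcp_rot: [-3.141, 0.001, -2.847]
contact_force: [0.5, -0.2, -0.0]
opening: 0.596
```

servo_tool(
  rows=[
    [10, [0, 0, 0], [0, 0, 0]],
    [10, [0, 0, 0], [0, 0, 0]],
    [10, [0, 0, 0], [0, 0, 0]],
    [10, [0, 0, 0], [0, 0, 0]],
  ],
)

```text
clock: 14.08
eef_pos: [548.6, -154.4, 21.7]
tcp_rot: [-3.141, 0.001, -2.847]
contact_force: [-1.2, -0.7, 5.8]
opening: 0.167
```

```bash
python3 -c "
from h import *
s=sense(); print(s['eef_pos'],s['tcp_rot'],s['opening']*85.4)"
```

```text
[ 548.58184271 -154.41802088   21.74689296] [-3.14122648e+00  5.49654894e-04 -2.84733531e+00] 14.275521537509363
```

servo_tool(
  rows=[
    [10, [0, 0, -20], [0, 0, 0]],
    [10, [0, 0, -50], [0, 0, 0]],
    [10, [0, 0, -50], [0, 0, -4.5]],
    [10, [-20.5, 42.3, -20], [0, 0, 0]],
    [10, [-20.5, 42.3, 0], [0, 0, 0]],
    [10, [-20.5, 42.3, 0], [0, 0, 0]],
    [10, [-20.5, 42.3, 0], [0, 0, 0]],
    [10, [-20.5, 42.3, 0], [0, 0, 0]],
  ],
)

```text
clock: 15.08
eef_pos: [566.5, 81.5, 161.2]
tcp_rot: [-3.142, -0.0, -2.769]
contact_force: [0.4, -0.1, -1.0]
opening: 0.17
```

servo_tool(
  rows=[
    [10, [0, 0, 20], [0, 0, 0]],
    [10, [0, 0, 0], [0, 0, 0]],
    [10, [0, 0, 0], [0, 0, 0]],
  ],
)

```text
clock: 15.45
eef_pos: [566.7, 79.6, 141.5]
tcp_rot: [-3.142, -0.0, -2.769]
contact_force: [0.6, 0.0, -0.2]
opening: 0.169
```

Run:
```python
from h import *
s=sense(); print(s["clock"],s["eef_pos"],s["tcp_rot"],s["opening"]*85.4,s["contact_force"])
T=np.array(get_calibration("wrist")["world_to_cam"])
im=grab_frame("wrist"); cv2.imwrite("pics/hold.png",im)
cv2.imwrite("pics/holdc.png",cv2.resize(im[120:330,170:390],None,fx=2.7,fy=2.7,interpolation=cv2.INTER_CUBIC))
p=s["eef_pos"]; print(proj("wrist",p,T),proj("wrist",[566.3,79.7,95],T))
for t in ["knob_mid","stem_top"]: print(t,[(round(q["conf"],2),np.round(w("wrist",q["centre"],T),1).tolist()) for q in boxes_of("wrist",t)[:2]])
```

```text
15.45 [566.66810838  79.56538851 141.50953072] [-3.14156412e+00 -2.83691678e-04 -2.76927108e+00] 14.417737720740204 [ 0.60633632  0.03228905 -0.21357419]
[280.47608959 275.09278168] [280.62765636 239.946066  ]
knob_mid [(0.9, [553.7, 76.6, 159.6])]
stem_top []
```

View pics/holdc.png

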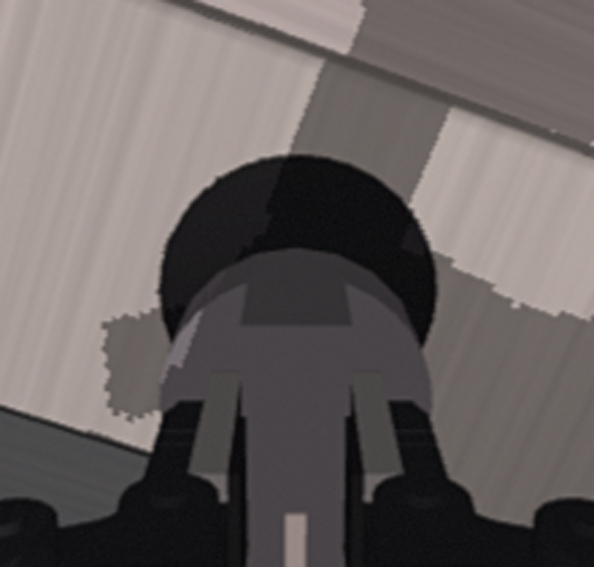

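The view shows the knob held square between the pads: tail edge level at crop row 325, white line vertical. The bezel is centred behind it (mid column 298 against 296). One quick check of the along-nose offset, then insertion.

Run:
```python
from h import *
from scipy.spatial.transform import Rotation as Ro
s=sense(); R=Ro.from_euler("xyz",s["tcp_rot"]); z=s["eef_pos"][2]+20.3
f=lambda x,y,z:ray("wrist",[170+x/2.7,120+y/2.7],z)
for p in [(243,325),(350,325)]: print(R.inv().apply(f(*p,z)-s["eef_pos"]))
print("stem in tool",R.inv().apply(np.array([566.3,79.7,95])-s["eef_pos"]))
print("bezel left/right/top",f(160,285,72),f(437,285,72),f(300,155,72), R.inv().apply(f(300,155,72)-s["eef_pos"]))
```

```text
[ 24.59961241  -8.02038758 -20.32122843]
[ 24.60717285   7.2694283  -20.32476998]
stem in tool [ 0.69956388  0.51816937 46.93617288]
bezel left/right/top [577.65348861  47.53461818  72.        ] [553.01913166 110.61664686  72.        ] [535.38072426  67.72397359  72.        ] [33.87864     0.59974626 69.90504474]
```

servo_tool(
  rows=[
    [10, [0, 0.4, 12], [0, 0, 0]],
    [10, [0, 0, 8], [0, 0, 0]],
    [10, [0, 0, 2], [0, 0, 0]],
    [10, [0, 0, 2], [0, 0, 0]],
    [10, [0, 0, 2], [0, 0, 0]],
    [10, [0, 0, 2], [0, 0, 0]],
    [10, [0, 0, 0], [0, 0, 0]],
  ],
)

```text
clock: 16.48
eef_pos: [566.5, 80.4, 113.2]
tcp_rot: [3.142, -0.0, -2.769]
contact_force: [-0.1, -0.1, -0.9]
opening: 0.17
```

servo_tool(
  rows=[
    [10, [0, 0, 2], [0, 0, 0]],
    [10, [0, 0, 2], [0, 0, 0]],
    [10, [0, 0, 2], [0, 0, 0]],
    [10, [0, 0, 2], [0, 0, 0]],
    [10, [0, 0, 0], [0, 0, 0]],
  ],
)

```text
clock: 17.1
eef_pos: [566.4, 80.3, 105.1]
tcp_rot: [3.142, -0.0, -2.769]
contact_force: [0.2, -0.0, -1.0]
opening: 0.169
```

servo_tool(
  rows=[
    [10, [0, 0, 2], [0, 0, 0]],
    [10, [0, 0, 1], [0, 0, 0]],
    [10, [0, 0, 0], [0, 0, 0]],
    [10, [0, 0, 2], [0, 0, 0]],
    [10, [0, 0, 0], [0, 0, 0]],
  ],
)

```text
clock: 17.73
eef_pos: [566.6, 80.4, 100.4]
tcp_rot: [-3.142, 0.0, -2.769]
contact_force: [-1.7, 0.0, 4.7]
opening: 0.17
```

Contact comes at the expected height with about 4.7 N, so the knob is home and the spring has started to give. I'm pressing on to the stop.

servo_tool(
  rows=[
    [10, [0, 0, 2], [0, 0, 0]],
    [10, [0, 0, 2], [0, 0, 0]],
    [10, [0, 0, 1.5], [0, 0, 0]],
    [10, [0, 0, 0], [0, 0, 0]],
    [10, [0, 0, 0], [0, 0, 0]],
  ],
  force=80,
)

```text
clock: 18.35
eef_pos: [566.7, 80.4, 95.6]
tcp_rot: [-3.142, 0.0, -2.769]
contact_force: [-4.0, -1.4, 11.6]
opening: 0.166
```

servo_tool(
  rows=[
    [10, [0, 0, 1.5], [0, 0, 0]],
    [10, [0, 0, 0], [0, 0, 0]],
    [10, [0, 0, 0], [0, 0, 0]],
    [10, [0, 0, 0], [0, 0, 0]],
  ],
)

```text
clock: 18.85
eef_pos: [566.9, 80.4, 95.3]
tcp_rot: [-3.141, 0.001, -2.769]
contact_force: [-7.5, -1.2, 24.9]
opening: 0.163
```

Run:
```python
from h import *
s=sense(); print(s["clock"],s["eef_pos"],s["opening"]*85.4,s["contact_force"])
T=np.array(get_calibration("wrist")["world_to_cam"]);im=grab_frame("wrist")
sc=grab_frame("scene")
b=trace("scene","cup_mid"); print("cup",[(round(q["conf"],2),np.round(w("scene",q["centre"]),1).tolist()) for q in boxes_of("scene","cup_mid")[:1]])
u,v=proj("scene",[566,80,110]).astype(int); a=cv2.resize(sc[v-60:v+60,u-60:u+60],(390,390),interpolation=cv2.INTER_CUBIC)
u,v=proj("scene",[495,-355,40]).astype(int); u=max(u,60); c=cv2.resize(sc[v-60:v+60,u-60:u+60],(390,390),interpolation=cv2.INTER_CUBIC)
cv2.imwrite("pics/fin.png",np.hstack([a,c]))
```

```text
18.85 [566.88527608  80.41404301  95.34660348] 13.932498085642958 [-7.45954898 -1.19884705 24.91221871]
cup [(0.8, [513.6, -350.2, 69.4])]
```

View pics/fin.png

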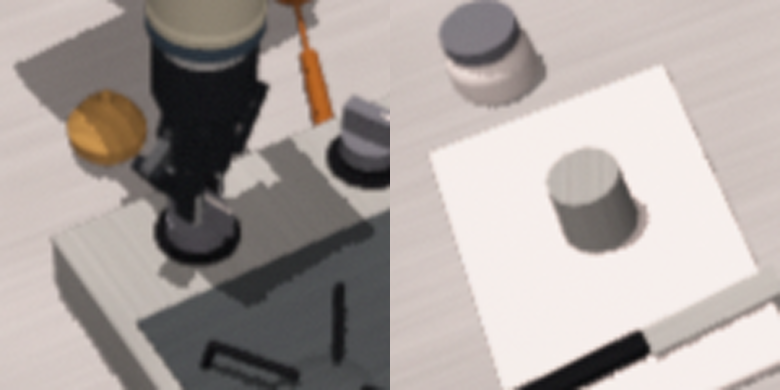

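The left crop shows the knob seated low over its bezel in the gripper. The right crop shows the cup mouth down on the board. Force rose from 11.6 to 24.9 N over only 0.3 mm, so the stem is on its stop. Handing in.

```bash
python3 -c "
from rig import *
print(sign_off()); s=sense(); print(s['clock'],s['eef_pos'],s['contact_force'],s['opening'])"
```

```text
the job is handed in; nothing more can be done
None
the job is handed in; nothing more can be done
```

The job is handed in at about 19 s of the 64 s, with the knob pressed in and still held. No verdict was reported.

- **Cup:** it is off the stem and standing mouth down on the white board at about (496, -353) mm, short of the board's middle. The last scene picture shows it upright and clear of the knife.
- **Knob:** I measured the stem's flat at about 21° and turned the knob to match. It slid on with no noticeable resistance until the bore's end met the stem, at about the expected height.
- **Press:** the tool went 7.4 mm below the calculated home height, against 7 mm of spring travel. The push then rose from 11.6 to 24.9 N over the last 0.3 mm, which I take as the stem's stop. The grip was set to 80 N.

**Checks that disagreed:**
- My estimates of the stem's position varied by up to 7 mm. The smooth fit supports the one I used.
- The reported jaw opening was about 14 mm on the 16 mm grip bar; I did not look into it.
- The networks mistook the twin for the cup and the shaker for the knob once each. I caught both in the pictures.

The joint's travel and the finger and stem contact forces can't be read directly. I did not re-measure the bystanders at the end; the onion, spoon, tub and knife look undisturbed in the last crops, and no move came near the others.

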